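# Hold the lathe's sprung chuck guard at its interlock index

## Robot

A 6-joint arm with a two-finger parallel gripper is mounted at the origin on the work surface. World frame = base frame: x ahead of the robot, y to its left, z up, the work surface at z = 0. Lengths are in mm, angles in rad, forces in N, time in s.
With the tool pointing down it reaches from about 400 to 925 mm from the base axis. Payload 12.5 kg.
Tool frame: the origin (TCP) lies on the front face of the gripper's body, between the roots of the fingers; the fingertips stand 78 mm ahead of it and the grasp point (between the pads) lies 59 mm ahead of it (env.nose_length is the distance from the TCP to the fingertips, in mm); z points along the fingers, y is the line along which they close (so a half turn about z gives the same grasp; the last joint's range is limited). The gripper opens to 95 mm and grips with 3 to 60 N. Pads are 20 mm wide; open, the fingers measure 119 mm over their backs; the gripper's body (75 mm by 180 mm) begins 59 mm behind the grasp point.
Start: joints at [-1.278, 0.491, 1.559, -0, 1.092, -0.106], TCP at [242.717, -575.957, 292.261] pointing down, gripper open.
Joint ranges: [-3.1, 3.1], [-0.84, 2.19], [0.05, 2.79], [-1.13, 4.28], [0.06, 2.93], [-2.69, 2.69]. Speed limits (rad/s): [2.22, 2.22, 2.79, 3.14, 3.14, 3.14].

## Interface

Orientations are given as [roll, pitch, yaw] about the fixed x, y, z axes, in that order (R = Rz(yaw) Ry(pitch) Rx(roll)).
In Python, from cell import env gives the robot as it stands.
- The arm moves only by the tool jog_arm, never from a script. Its argument "motion" is a list of rows, each a list of 7 numbers: the turn, a rotation vector about the tool's x, y, z in degrees, then the shift along the tool's x, y, z in mm, then the finger opening in mm, from 0 to 95.1. In form: [[wx, wy, wz, x, y, z, hand], ...]. A call has 1 to 10 rows; each row shifts and turns the commanded pose from where the row before left it, along the tool's axes as they then stand; what a row does not reach is not made up. A row lasts 1/8 s, in which the tool goes at most 62.5 mm and 10.7 degrees, less where a joint would pass 70% of its speed; a pose out of reach is approached as far as the arm can. A call is refused whole if a number of a shift passes 62.5 or a number of a turn 10.7, either way. A call with a gripper value outside its range is refused whole. The fingers move at their own pace and stop on an object; the grip force is fixed at half the most. Time passes only in rows, so rows that do not move let the fingers close. It gives the time, the measured TCP pose, the force, the opening and the grip force at its end, in the units of the state.
- env.state(): the state, without advancing time (a new reading comes with each control period).
- env.read_camera(name): name is "scene" or "top"; returns a dict with "color" (480x640x3 uint8, red, green, blue), "z_map" (480x640 float32, mm along the optical axis (not along the pixel's ray), 0 where there is no reading), "camera_matrix" (3x3 intrinsics, pixels), "world_to_cam" (4x4, takes a point from world to camera coordinates). Camera axes: x right, y up, looking along -z (the intrinsics and any distortion apply to the point x, -y, -z); pixel columns grow to the right and rows downward; lengths in mm; the calibration is good to about 2 mm. A picture is of the moment at which its call begins.
- env.job_done(): hands the job in; it is judged then, once.
Trained networks look in the newest picture that a camera, given by its name, has taken for a name from the list of things; names that differ only in an ending like _2 or _b are one class to them, and where a whole thing is asked for, a point or a joint stands for the part that bears it (a point fixed in the world has none). Each returns a list of dicts, best first, with "score" (0 to 1); they miss things now and then, are a little off and sometimes report something else, mostly with a low value. They report only what shows in the picture. A call takes as long as a camera call. They do not tell look-alikes from the thing itself.
- env.recognise(camera, thing): "location" ([column, row] in pixels, amid what is visible of it).
The state is a dict: "t": time; "joints": joint angles; "qvel": joint speeds; "tau": joint torques, N m; "eef_pos": TCP position; "tcp_rot": TCP orientation; "ft_force": force on the tool from outside, world axes, zero at the start; "moment": the same for the moment, N m; "opening": opening from 0.0 (shut) to 1.0 (fully open); "grip_force": force on a finger pad.
Only numpy, scipy, OpenCV 4.12 (cv2) and the standard library are available. Lean on these libraries where they do the work, as an engineer would, in place of code of your own. Each camera call takes 0.05 s, during which the arm holds its last target. There are 200 camera calls.

## Task

We are checking the chuck-guard interlock of the small bench lathe. First open the lid of the electrics box until it rests back on its stop, so that your colleague can reach the terminals; then lift the lathe's sprung clear chuck guard by its grip until the pointer on its hinge lines up with the brass index clamped on the quadrant, and finish while holding it there: it snaps shut if you let go. Do not shift the index, and leave the multimeter, tape measure, spanner and oil bottle where they lie.

Things in the scene. Friction and masses are not known exactly. Their poses are not given: they have to be found in the camera images.
- electrics_box: Grey steel enclosure 120 (x) x 150 (y) x 80 mm high, screwed to the bench beyond the lathe's tailstock end, stop and start buttons on its front. Origin: centre of its underside; x from its front (robot side) to its back, y to the left, z up. The lid's hinge line runs along the box's y at x = +62 mm, z = 81 mm.
- box_lid (a joint): Opening angle of the electrics-box lid, rad: 0 shut, 1.92 resting on its stop (leaning back, 110 degrees). Its front edge rises and goes over backwards about the hinge line. No spring: the 0.32 kg lid falls shut before about 1.5 rad and falls open onto its stop after about 1.65.
- lid_tab (a point): Grasp point of the lid's black pull tab, which sticks out forward from the middle of the lid's front edge: 24 mm wide (along the hinge line), 10 mm thick, 38 mm long. This point is 150 mm from the hinge line; when shut, 82 mm above the bench and 28 mm in front of the box's front face. Turns with the lid; y along the hinge line.
- lathe: Small bench lathe, fixed, on a 230 x 500 mm dark tray: headstock at its left (+y) end, 75 mm chuck, tool post, tailstock to the right. Origin: centre of the tray's underside; x from the operator's (robot) side to the back, y left along the spindle, z up. Guard hinge line along y at x = +55, z = 215 mm, guard's middle at y = +60 mm. Quadrant plate with index up to 315 mm high at y = +160 mm.
- guard (a joint): Opening angle of the clear polycarbonate chuck guard (91 mm wide, reaching 130 mm forward of its hinge line and down over the front of the chuck), rad: 0 shut, up to 1.35. Its front rises about the hinge line. A spring and its weight close it: about 5 N at the grip to start it, rising to about 8 N at 0.9 rad.
- guard_grip (a point): Grasp point of the guard's black moulded grip on the middle of its sloping front-top panel, pointing forward and up at 45 degrees when shut (straight up at 0.79 rad): 24 mm wide (along the hinge line), 16 mm thick, 46 mm long. This point is 28 mm out from the panel, 126 mm from the hinge line; 221 mm above the bench when shut. Turns with the guard; y along the hinge line.
- pointer_tip (a point): Tip of the steel pointer arm fixed to the guard, 84 mm from the hinge line, 86 mm to the left of the guard's middle; it sweeps beside the quadrant plate as the guard opens.
- guard_index (a joint): Place of the brass index block clamped on the quadrant, given as the guard opening (rad) at which the pointer lines up with it; differs from day to day, between 0.5 and 0.95. It stays put unless forced.
- index_tip (a point): The point of the brass index, 84 mm from the hinge line; the pointer tip meets this very point when the guard is at the index.
- multimeter: Loose orange-edged multimeter lying flat in front of the lathe's tailstock end, 145 x 75 x 37 mm. Origin: centre of its underside.
- tape_measure: Loose yellow tape measure standing upright, 66 x 36 x 62 mm. Origin: centre of its underside.
- spanner: Loose steel spanner lying flat, 150 mm long. Origin: centre of its underside.
- oil_bottle: Loose white oil bottle, 52 mm in diameter, 130 mm high, standing behind the gap between the box and the lathe. Origin: centre of its underside.
Things that resemble listed ones, but are neither listed nor needed, are in the scene too. Several things have the shape of the electrics_box; the one meant has the colours described above.

How it is judged:
By the outcome, as a careful person would: the job done as asked, in the order asked, and still so for the second after the job is handed in, while the arm keeps its last pose, push and grip.
It also fails if it takes over 64 s, if anything falls off the work surface, if the arm or the gripper's body presses on something with over 40 N, if the wrist force passes 120 N, or if a joint passes its speed limit or range.

## Working session

There is one attempt and no reset: what is moved stays moved. The work goes in short steps, Python scripts to look and compute and a tool call to move; the robot and the scene stay as the last step left them, time stands still between calls to the robot, and variables do not carry over. Pictures are saved under pics/ and viewed, at most 10 in all, crops included, and the job is handed in when it is done.

Besides the shell and the picture viewer there is one more tool, called after "Request:" by a JSON object that holds its "name" and its "arguments". jog_arm: Moves the arm, as the interface text tells. Its arguments: {"type":"object","properties":{"motion":{"type":"array"}},"required":["motion"]}

```bash
mkdir -p pics
cat > h.py <<'E'
import numpy as np, cv2
from cell import env
from scipy.spatial.transform import Rotation as R
def look(cam):
    return env.read_camera(cam)
def save(d,name,crop=None,scale=1):
    im=d["color"][:,:,::-1]
    if crop: c0,r0,c1,r1=crop; im=im[r0:r1,c0:c1]
    cv2.imwrite("pics/"+name,cv2.resize(im,None,fx=scale,fy=scale,interpolation=cv2.INTER_CUBIC))
def pix2w(d,u,v,z=None):
    K=d["camera_matrix"];u=np.atleast_1d(u);v=np.atleast_1d(v)
    if z is None: z=d["z_map"][v.astype(int),u.astype(int)]
    p=np.stack([(u-K[0,2])/K[0,0]*z,-(v-K[1,2])/K[1,1]*z,-z*np.ones(len(u)),np.ones(len(u))])
    return (np.linalg.inv(d["world_to_cam"])@p)[:3].T
def w2pix(d,P):
    P=np.atleast_2d(P); c=d["world_to_cam"]@np.c_[P,np.ones(len(P))].T
    K=d["camera_matrix"]; return np.stack([K[0,0]*c[0]/-c[2]+K[0,2],K[1,1]*-c[1]/-c[2]+K[1,2]],1)
E
python3 - <<'E'
from h import *
for c in("scene","top"):
    d=look(c); save(d,c+"0.png")
    print(c,d["camera_matrix"].round(1).tolist(),d["world_to_cam"].round(2).tolist(), [k for k in d])
    for n in("electrics_box","box_lid","lid_tab","lathe","guard","guard_grip","pointer_tip","index_tip","multimeter","oil_bottle","tape_measure","spanner"):
        for r in env.recognise(c,n)[:3]:
            u,v=r["location"]; print(n,round(r["score"],2),np.round([u,v]),pix2w(d,u,v).round(0)[0])
print(env.state())
E
```

```text
scene [[464.0, 0.0, 322.5], [0.0, 464.0, 238.2], [0.0, 0.0, 1.0]] [[0.37, 0.93, -0.0, -66.03], [-0.71, 0.28, 0.64, 311.13], [0.6, -0.23, 0.77, -1694.48], [0.0, 0.0, 0.0, 1.0]] ['color', 'z_map', 'camera_matrix', 'world_to_cam']
electrics_box 0.97 [264. 377.] [ 802. -388.   87.]
electrics_box 0.88 [141. 336.] [ 593. -636.   88.]
electrics_box 0.87 [230. 288.] [1258. -419. 1102.]
box_lid 0.94 [137. 329.] [ 569. -643.   86.]
box_lid 0.86 [214. 221.] [ 291. -387.   89.]
box_lid 0.84 [261. 368.] [ 778. -388.   83.]
lid_tab 0.98 [225. 280.] [ 507. -405.   88.]
lid_tab 0.94 [136. 328.] [ 564. -645.   84.]
lid_tab 0.82 [216. 216.] [ 268. -376.   83.]
lathe 0.72 [462. 257.] [660. 232.  63.]
guard 0.73 [480. 208.] [632. 263. 223.]
guard_grip 0.76 [480. 209.] [635. 260. 225.]
guard_grip 0.49 [517. 178.] [618. 367. 281.]
pointer_tip 0.71 [479. 209.] [632. 261. 222.]
index_tip 0.42 [516. 179.] [619. 364. 280.]
multimeter 0.63 [305. 231.] [ 384. -138.   37.]
oil_bottle 0.68 [326. 324.] [ 732. -208.   91.]
tape_measure 0.91 [418. 193.] [384. 246.  58.]
tape_measure 0.49 [480. 208.] [632. 264. 222.]
[... 1124 characters left out ...]
.   9.]
{'t': 1.3, 'joints': array([-1.27758741e+00,  4.90877907e-01,  1.55885128e+00,  2.91983212e-05,
        1.09171097e+00, -1.05615694e-01]), 'qvel': array([ 5.21461378e-04,  2.12142182e-04,  5.24242548e-04,  3.31608134e-04,
        3.53142075e-04, -1.33446364e-05]), 'tau': array([-8.17051932e-04, -6.12472773e+01, -2.58433557e+01,  6.94206543e-02,
        4.46321955e-02,  5.40433831e-06]), 'eef_pos': array([ 242.73409107, -575.96783898,  292.29147771]), 'tcp_rot': array([ 3.14143828e+00, -9.69328562e-06,  3.98811157e-01]), 'ft_force': array([-0.62390736, -0.32139644, -1.0217477 ]), 'moment': array([ 0.01932918, -0.00935267,  0.03618736]), 'grip_force': 0.0, 'opening': 1.000552783189708}
```

View pics/scene0.png

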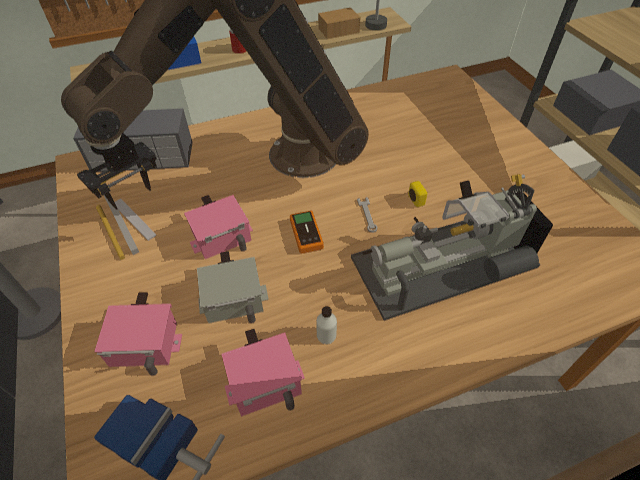

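View pics/top0.png

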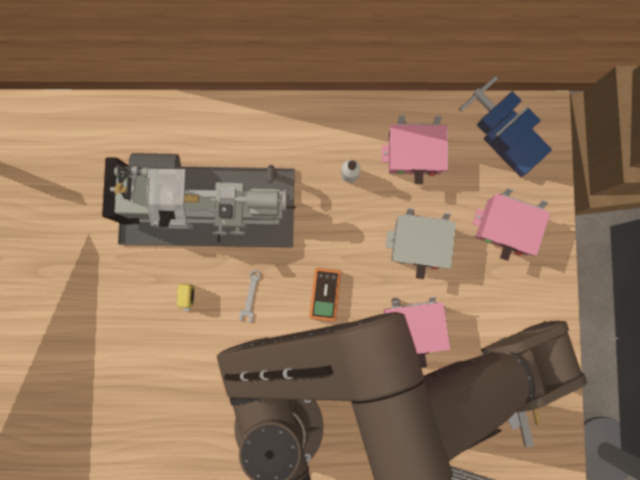

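Pictures: four boxes. Three are pink, at scene px (220,225), (137,335) and (262,372). The grey one, at scene (230,288) and top (422,241), is the one described. The lathe guard and grip are at scene (475,200), with the index near (517,180). Next I'll check close crops and measure.

Run:
```python
from h import *
s=look("scene");t=look("top")
a=cv2.resize(s["color"][160:290,340:560],(660,390),interpolation=cv2.INTER_CUBIC)
b=cv2.resize(s["color"][240:330,180:290],(330,270),interpolation=cv2.INTER_CUBIC)
c=cv2.resize(t["color"][200:285,375:465],(330,270),interpolation=cv2.INTER_CUBIC)
im=np.vstack([a,np.hstack([b,c])[:200+0]]) if 0 else np.vstack([a,np.hstack([b,c])[20:230]])
cv2.imwrite("pics/crop1.png",im[:,:,::-1])
# box lid from top: points z 75..95 
vv,uu=np.mgrid[0:480,0:640]
P=pix2w(t,uu.ravel(),vv.ravel()); col=t["color"].reshape(-1,3).astype(int)
m=(abs(P[:,0]-510)<110)&(abs(P[:,1]+400)<120)&(P[:,2]>70)&(P[:,2]<100)
grey=m&(col.max(1)-col.min(1)<30)&(col.max(1)>80)
print("lid z",np.median(P[grey,2]),grey.sum()); q=P[grey][:,:2].astype(np.float32)
print(cv2.minAreaRect(q))
dark=m&(col.max(1)<60); print("dark",dark.sum(),P[dark].mean(0),P[dark].min(0),P[dark].max(0))
# tray
m=(abs(P[:,0]-600)<200)&(abs(P[:,1]-200)<330)&(P[:,2]>8)&(P[:,2]<330)
q=P[m]; 
mt=m&(P[:,2]<60)&(col.max(1)<75); 
print("tray z",np.median(P[mt,2]),cv2.minAreaRect(P[mt][:,:2].astype(np.float32)))
```

```text
lid z 87.51401222413847 2733
((499.9443054199219, -394.9081115722656), (156.8004608154297, 175.0115966796875), 82.49910736083984)<stdin>:15: RuntimeWarning: Mean of empty slice.
  ret = um.true_divide(
Traceback (most recent call last):
ValueError: zero-size array to reduction operation minimum which has no identity
```

View pics/crop1.png

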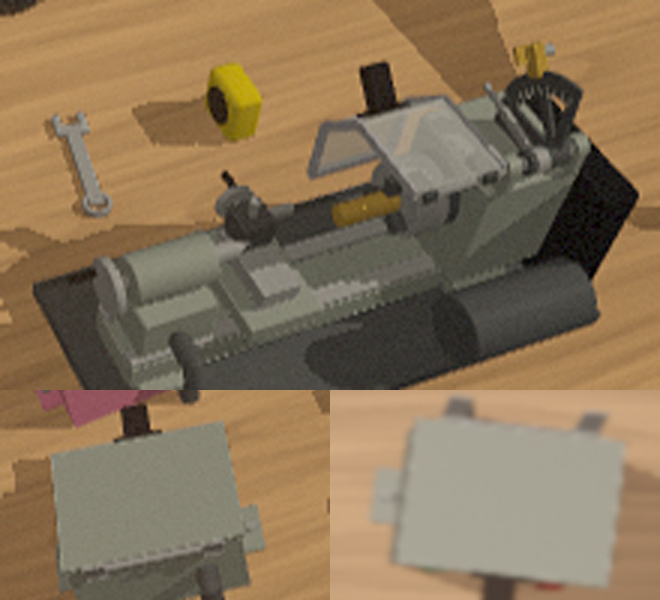

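```bash
cat >> h.py <<'E'
def cloud(d,n=None):
    vv,uu=np.mgrid[0:480,0:640]
    return pix2w(d,uu.ravel(),vv.ravel()), d["color"].reshape(-1,3).astype(int), uu.ravel(), vv.ravel()
def onz(d,u,v,z):
    # pixel ray meets plane z
    a=pix2w(d,[u],[v],500.)[0]; b=pix2w(d,[u],[v],1000.)[0]
    return a+(b-a)*(z-a[2])/(b[2]-a[2])
E
python3 - <<'E'
from h import *
s=look("scene");t=look("top")
C=np.array([onz(t,u,v,85) for u,v in[(398.2,213.1),(454.6,219.1),(451.9,258.6),(393.3,252.4)]]); print(C.round(0).tolist(),C.mean(0))
for e in (C[0]-C[1],C[3]-C[2],C[0]-C[3],C[1]-C[2]): print(np.linalg.norm(e).round(1),np.degrees(np.arctan2(e[1],e[0])).round(1))
for nm,d in(("s",s),("t",t)):
    P,c,u,v=cloud(d)
    def rep(n,m):
        q=P[m]; print(nm,n,m.sum(), q.mean(0).round(1) if len(q) else '',np.percentile(q,[2,98],axis=0).round(0).tolist() if len(q) else '',u[m].mean().round(1),v[m].mean().round(1))
    near=lambda x,y,r:(abs(P[:,0]-x)<r)&(abs(P[:,1]-y)<r)
    dk=c.max(1)<60
    rep("tab",near(430,-385,50)&dk&(P[:,2]>68)&(P[:,2]<100))
    rep("grip",near(590,270,60)&dk&(P[:,2]>200))
    br=(c[:,0]-c[:,2]>50)
    rep("brass",near(620,365,60)&br&(P[:,2]>230))
    for lo,hi in((200,240),(240,260),(260,280),(280,300),(300,330)): rep("quad%d"%lo,near(630,365,50)&~br&(P[:,2]>lo)&(P[:,2]<hi))
    tm=near(640,200,280)&(c.max(1)<75)&(P[:,2]<40)&(P[:,2]>8); rep("tray",tm)
    print(cv2.minAreaRect(P[tm][:,:2].astype(np.float32)))
im=np.vstack([cv2.resize(s["color"][170:220,470:545],(750,500)[:2],interpolation=cv2.INTER_CUBIC)[:300],cv2.resize(t["color"][150:250,95:305],(750,290),interpolation=cv2.INTER_CUBIC)])
cv2.imwrite("pics/crop2.png",im[:,:,::-1])
E
```

```text
[[588.0, -327.0, 85.0], [572.0, -481.0, 85.0], [463.0, -471.0, 85.0], [480.0, -312.0, 85.0]] [ 525.59250533 -397.75872126   85.        ]
155.1 83.9
160.0 84.0
109.1 -7.7
108.8 -5.1
s tab 77 [ 430.5 -388.4   86.5] [[414.0, -400.0, 82.0], [446.0, -377.0, 91.0]] 224.7 256.6
s grip 154 [556.7 269.3 221.7] [[539.0, 258.0, 204.0], [575.0, 282.0, 236.0]] 465.9 189.2
s brass 102 [622.9 364.6 281.4] [[611.0, 351.0, 266.0], [656.0, 378.0, 292.0]] 517.4 179.6
s quad200 336 [646.7 359.  223.4] [[599.0, 315.0, 209.0], [679.0, 396.0, 238.0]] 514.2 202.2
s quad240 103 [644.5 369.3 250.1] [[613.0, 366.0, 241.0], [679.0, 373.0, 260.0]] 520.3 193.4
s quad260 88 [657.  368.9 270.7] [[631.0, 365.0, 261.0], [679.0, 372.0, 279.0]] 525.8 190.8
s quad280 48 [653.8 372.3 284.3] [[617.0, 367.0, 281.0], [678.0, 386.0, 289.0]] 527.9 185.8
s quad300 0   nan nan
s tray 621 [656.8 120.5  17.5] [[372.0, -40.0, 8.0], [738.0, 350.0, 39.0]] 423.3 279.1
((640.1347045898438, 162.24891662597656), (434.1849365234375, 442.7174987792969), 25.94669532775879)
t tab 0   nan nan
t grip 153 [555.  272.9 224.6] [[535.0, 259.0, 204.0], [572.0, 289.0, 242.0]] 165.3 217.8
t brass 83 [617.6 368.  287.1] [[608.0, 353.0, 272.0], [633.0, 380.0, 297.0]] 119.3 188.4
t quad200 462 [645.7 353.  223.7] [[589.0, 315.0, 202.0], [678.0, 401.0, 238.0]] 134.7 182.1
t quad240 47 [642.8 371.6 249.4] [[605.0, 369.0, 241.0], [677.0, 375.0, 259.0]] 123.7 181.2
t quad260 48 [652.7 370.2 271.7] [[626.0, 365.0, 261.0], [676.0, 375.0, 279.0]] 121.2 175.3
t quad280 75 [643. 373. 287.] [[606.0, 354.0, 280.0], [674.0, 388.0, 293.0]] 117.7 178.0
t quad300 0   nan nan
t tray 59 [539.4 405.2  12.9] [[364.0, 184.0, 8.0], [569.0, 463.0, 38.0]] 139.6 233.3
((613.1229248046875, 253.13345336914062), (295.2133483886719, 409.5126647949219), 56.15657424926758)<stdin>:8: RuntimeWarning: Mean of empty slice.
  ret = ret.dtype.type(ret / rcount)
```

View pics/crop2.png

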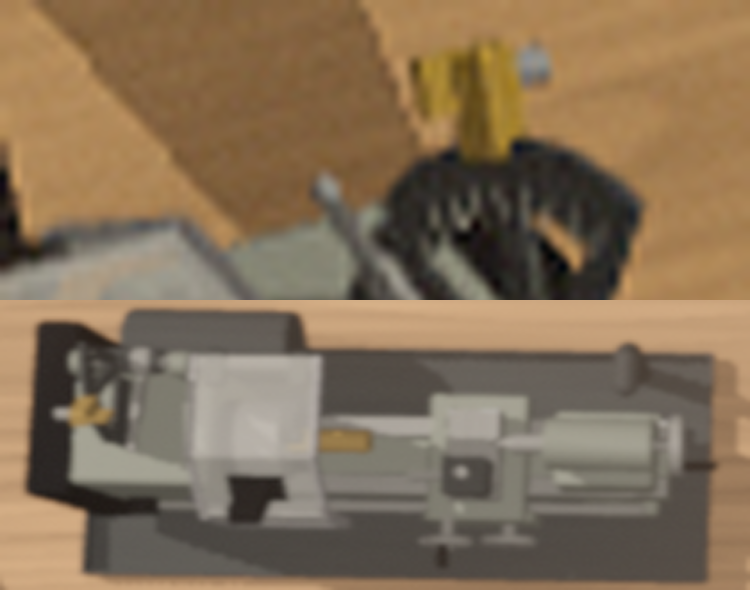

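Crops confirm the choices. The grey box has its black tab to the robot side (scene 225,257). The brass index sits on the quadrant at scene (512,179), and the steel pointer tip is at (502.7,188.8). From these I get the tab at about (428,-388,82) with the box yawed -5.8°. I'll go above it now.

Request:
{"name": "jog_arm", "arguments": {"motion": [[0,0,0,48.7,-20.3,12,70],[0,0,0,48.7,-20.3,12,70],[0,0,0,48.7,-20.3,12,70],[0,0,0,48.7,-20.3,12,70],[0,0,0,48.7,-20.3,12,70],[0,0,9.55,0,0,0,70],[0,0,9.55,0,0,0,70],[0,0,9.55,0,0,0,70],[0,0,0,0,0,0,70]]}}

```text
t: 2.62
eef_pos: [427.8, -387.9, 232.3]
tcp_rot: [3.141, -0.0, -0.1]
ft_force: [-0.9, 0.9, -0.3]
opening: 0.737
grip_force: 0.0
```

Run:
```python
from h import *
st=env.state(); print(st["t"],st["eef_pos"],st["tcp_rot"],st["joints"])
s=look("scene")
P,c,u,v=cloud(s); m=(abs(P[:,0]-430)<45)&(abs(P[:,1]+388)<45)&(c.max(1)<60)&(P[:,2]>70)&(P[:,2]<100); print(m.sum(),P[m].mean(0))
t=look("top")
co=[onz(t,*p,20) for p in((294.7,168.6),(293,246.6),(118.5,244.1))]; print(np.round(co,0).tolist())
a=cv2.resize(s["color"][200:320,150:300],(750,600),interpolation=cv2.INTER_CUBIC)
cv2.imwrite("pics/c3.png",a[:,:,::-1])
```

```text
2.625 [ 427.7544735  -387.8611527   232.27744162] [ 3.14143959e+00 -1.05732415e-04 -1.00050769e-01] [-8.50889954e-01  4.91258951e-01  1.74465186e+00 -5.05521271e-05
  9.05500114e-01  8.19988352e-01]
79 [ 430.34428638 -388.57072084   86.60349938]
[[727.0, -38.0, 20.0], [501.0, -35.0, 20.0], [507.0, 462.0, 20.0]]
```

View pics/c3.png

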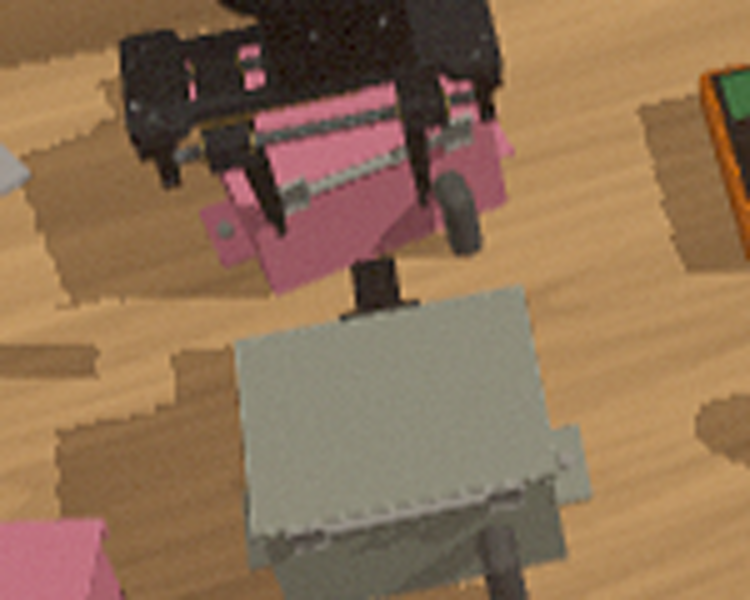

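The gripper hangs above the black tab (crop px 375,285), with the fingers straddling its line. I'll descend 90 mm and close.

Request:
{"name": "jog_arm", "arguments": {"motion": [[0,0,0,0,0,30,70],[0,0,0,0,0,30,70],[0,0,0,0,0,20,60],[0,0,0,0,0,10,50],[0,0,0,0,0,0,15],[0,0,0,0,0,0,15],[0,0,0,0,0,0,15],[0,0,0,0,0,0,15],[0,0,0,0,0,0,15]]}}

```text
t: 3.85
eef_pos: [428.0, -386.9, 142.9]
tcp_rot: [-3.14, -0.0, -0.102]
ft_force: [3.0, 7.4, 4.6]
opening: 0.25
grip_force: 30.1
```

Run:
```python
import numpy as np
# arc with tool: tilt phi (deg) proportional; grasp point on arc r=150; rows in tool frame
N=22; th=np.linspace(0,106,N+1); 
phi=np.interp(th,[0,106],[0,30]) # tool turn along with lid
r=150.
g=np.c_[-r*np.cos(np.radians(th)), r*np.sin(np.radians(th))] # box x, z rel hinge
# tool z dir: down, turned with the lid (front rises): rotates toward -x
f=lambda sgn:None
for s in(1,):
    p=np.radians(phi); zt=np.c_[-np.sin(p),-np.cos(p)]; xt=np.c_[np.cos(p),-np.sin(p)]
    tcp=g-59*zt
    for i in range(N):
        d=tcp[i+1]-tcp[i]; print(th[i+1].round(1),[round(float(phi[i+1]-phi[i]),2), (d@xt[i]).round(1),(d@zt[i]).round(1)], tcp[i+1].round(0))
```

```text
4.8 [1.36, np.float64(1.9), np.float64(-12.6)] [-148.   72.]
9.6 [1.36, np.float64(2.7), np.float64(-12.5)] [-145.   84.]
14.5 [1.36, np.float64(3.4), np.float64(-12.4)] [-141.   96.]
19.3 [1.36, np.float64(4.2), np.float64(-12.3)] [-136.  108.]
24.1 [1.36, np.float64(4.9), np.float64(-12.1)] [-130.  120.]
28.9 [1.36, np.float64(5.7), np.float64(-11.9)] [-123.  131.]
33.7 [1.36, np.float64(6.4), np.float64(-11.6)] [-115.  141.]
38.5 [1.36, np.float64(7.0), np.float64(-11.3)] [-106.  151.]
43.4 [1.36, np.float64(7.7), np.float64(-10.9)] [-97. 161.]
48.2 [1.36, np.float64(8.4), np.float64(-10.5)] [-86. 169.]
53.0 [1.36, np.float64(9.0), np.float64(-10.1)] [-75. 177.]
57.8 [1.36, np.float64(9.6), np.float64(-9.6)] [-63. 184.]
62.6 [1.36, np.float64(10.1), np.float64(-9.1)] [-51. 189.]
67.5 [1.36, np.float64(10.7), np.float64(-8.5)] [-38. 194.]
72.3 [1.36, np.float64(11.2), np.float64(-8.0)] [-25. 198.]
77.1 [1.36, np.float64(11.6), np.float64(-7.4)] [-12. 201.]
81.9 [1.36, np.float64(12.1), np.float64(-6.7)] [  2. 203.]
86.7 [1.36, np.float64(12.4), np.float64(-6.1)] [ 16. 203.]
91.5 [1.36, np.float64(12.8), np.float64(-5.4)] [ 30. 203.]
96.4 [1.36, np.float64(13.1), np.float64(-4.7)] [ 44. 202.]
101.2 [1.36, np.float64(13.4), np.float64(-4.0)] [ 57. 199.]
106.0 [1.36, np.float64(13.6), np.float64(-3.3)] [ 71. 195.]
```

Tab gripped (23.8 mm). Now along the arc.

Request:
{"name": "jog_arm", "arguments": {"motion": [[0,-1.36,0,1.9,0,-12.6,15],[0,-1.36,0,2.7,0,-12.5,15],[0,-1.36,0,3.4,0,-12.4,15],[0,-1.36,0,4.2,0,-12.3,15],[0,-1.36,0,4.9,0,-12.1,15],[0,-1.36,0,5.7,0,-11.9,15],[0,-1.36,0,6.4,0,-11.6,15],[0,-1.36,0,7.0,0,-11.3,15]]}}

```text
t: 4.85
eef_pos: [471.5, -392.1, 235.1]
tcp_rot: [-3.141, 0.19, -0.102]
ft_force: [2.2, -1.0, -7.2]
opening: 0.251
grip_force: 30.0
```

Request:
{"name": "jog_arm", "arguments": {"motion": [[0,-1.36,0,7.7,0,-10.9,15],[0,-1.36,0,8.4,0,-10.5,15],[0,-1.36,0,9.0,0,-10.1,15],[0,-1.36,0,9.6,0,-9.6,15],[0,-1.36,0,10.1,0,-9.1,15],[0,-1.36,0,10.7,0,-8.5,15],[0,-1.36,0,11.2,0,-8,15]]}}

```text
t: 5.72
eef_pos: [551.8, -402.0, 281.7]
tcp_rot: [3.138, 0.357, -0.103]
ft_force: [-1.9, -11.7, -7.8]
opening: 0.25
grip_force: 30.0
```

Request:
{"name": "jog_arm", "arguments": {"motion": [[0,-1.36,0,11.6,0,-7.4,15],[0,-1.36,0,12.1,0,-6.7,15],[0,-1.36,0,12.4,0,-6.1,15],[0,-1.36,0,12.8,0,-5.4,15],[0,-1.36,0,13.1,0,-4.7,15],[0,-1.36,0,13.4,0,-4,15],[0,-1.36,0,13.6,0,-3.3,15],[0,0,0,0,0,0,15]]}}

```text
t: 6.72
eef_pos: [646.9, -413.8, 279.1]
tcp_rot: [3.134, 0.521, -0.106]
ft_force: [-3.2, -19.6, -0.7]
opening: 0.25
grip_force: 30.0
```

Run:
```python
from h import *
s=look("scene"); print(env.state()["joints"])
a=cv2.resize(s["color"][180:330,130:330],(800,600),interpolation=cv2.INTER_CUBIC)
cv2.imwrite("pics/c4.png",a[:,:,::-1])
```

```text
[-0.59446914  0.89050204  0.86583904 -0.25188431  1.84291744  1.06927587]
```

View pics/c4.png

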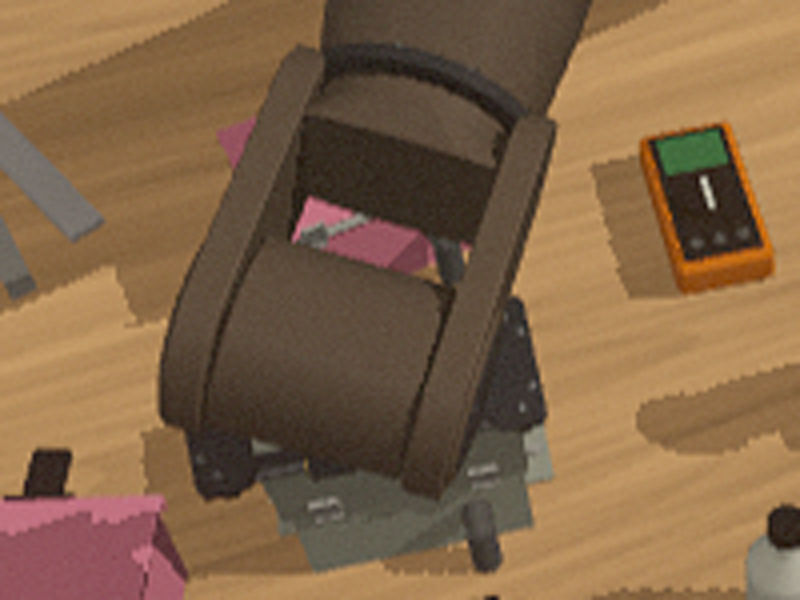

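The lid stands up and past vertical under the gripper. Release and back off along the tool axis.

Request:
{"name": "jog_arm", "arguments": {"motion": [[0,0,0,0,0,0,50],[0,0,0,0,0,0,60],[0,0,0,0,0,0,60],[0,0,0,0,0,-30,60],[0,0,0,0,0,-50,60],[0,10,0,0,0,-30,60],[0,10,0,0,0,0,60],[0,9.9,0,0,0,0,60]]}}

```text
t: 7.78
eef_pos: [702.5, -415.1, 375.0]
tcp_rot: [3.141, -0.006, -0.101]
ft_force: [0.9, -0.7, 0.7]
opening: 0.63
grip_force: 0.0
```

Run:
```python
from h import *
st=env.state(); print(st["eef_pos"],st["tcp_rot"],st["joints"])
s=look("scene");t=look("top")
for nm,d in(("s",s),("t",t)):
    P,c,u,v=cloud(d)
    m=(abs(P[:,0]-610)<50)&(abs(P[:,1]+405)<95)&(P[:,2]>95)&(P[:,2]<232)
    print(nm,m.sum(),np.percentile(P[m],[2,50,98],axis=0).round(0).tolist() if m.any() else '')
# lathe frame
yaw=-0.013; Rz=R.from_euler('z',yaw).as_matrix()
o=np.array([617,213,0])  # rough centre from tray corners
print("grip pred",o+Rz@[-71,60,221],"hinge",o+Rz@[55,60,215])
def onplane(d,u,v,yl):
    a=pix2w(d,[u],[v],500.)[0]; b=pix2w(d,[u],[v],1000.)[0]
    A=Rz.T@(a-o);B=Rz.T@(b-o); q=A+(B-A)*(yl-A[1])/(B[1]-A[1]); w=q-[55,yl,215]
    return q.round(1),np.hypot(w[0],w[2]).round(1),np.arctan2(w[2],-w[0]).round(3)
print("pointer",onplane(s,502.7,188.8,146)); print("idx",onplane(s,511.8,179,146))
a=cv2.resize(s["color"][165:205,490:540],(500,400),interpolation=cv2.INTER_CUBIC)
b=cv2.resize(s["color"][180:330,130:330],(400,300),interpolation=cv2.INTER_CUBIC)
b=np.vstack([b,np.zeros((100,400,3),np.uint8)])[:, :300]
cv2.imwrite("pics/c5.png",np.hstack([a,b])[:,:,::-1])
```

```text
[ 702.49299711 -415.11363479  374.99039896] [ 3.14111873 -0.00628591 -0.10106675] [-0.61520269  0.75588821  0.84254257  0.00268012  1.53745566  1.05658019]
s 987 [[585.0, -488.0, 100.0], [612.0, -411.0, 172.0], [633.0, -338.0, 217.0]]
t 228 [[571.0, -488.0, 98.0], [593.0, -475.0, 159.0], [612.0, -462.0, 208.0]]
grip pred [546.78597745 273.91790407 221.        ] hinge [672.7753306  272.27995021 215.        ]
pointer (array([-24. , 146. , 225.2]), np.float64(79.7), np.float64(0.129))
idx (array([ -8.5, 146. , 274.5]), np.float64(87.0), np.float64(0.753))
```

View pics/c5.png

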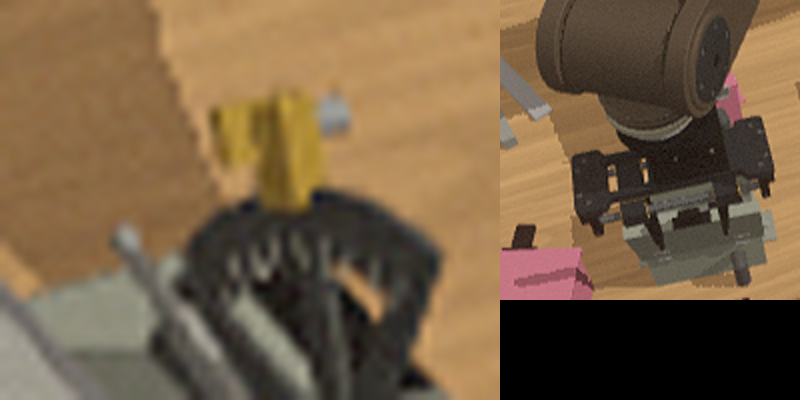

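The lid is on its stop: its top edge is about 136 mm above the hinge line and 56 mm behind it, which is 110°. The crop shows the pointer tip at scene (502.5,189) and the brass finger at (512,179), about 0.6 rad apart. Now moving to the guard grip at about (548,272,221).

Request:
{"name": "jog_arm", "arguments": {"motion": [[0,0,0,-20.8,-47.2,2.1,60],[0,0,0,-20.8,-47.2,2.1,60],[0,0,0,-20.8,-47.2,2.1,60],[0,0,0,-20.8,-47.2,2.1,60],[0,0,0,-20.8,-47.2,2.1,60],[0,0,0,-20.8,-47.2,2.1,60],[0,0,0,-20.8,-47.2,2.1,60],[0,0,0,-20.8,-47.2,2.1,60],[0,0,0,-20.8,-47.2,2.1,60],[0,0,0,-20.8,-47.2,2.1,60]]}}

```text
t: 9.12
eef_pos: [542.7, 76.6, 353.6]
tcp_rot: [3.139, 0.004, -0.1]
ft_force: [0.5, 0.2, 0.0]
opening: 0.63
grip_force: 0.0
```

Request:
{"name": "jog_arm", "arguments": {"motion": [[0,0,0,-20.8,-47.2,2.1,60],[0,0,0,-20.8,-47.2,2.1,60],[0,0,0,-20.8,-47.2,2.1,60],[0,0,0,-20.8,-47.2,2.1,60],[0,0,-5,0,0,0,60],[0,10,0,0,0,0,60],[0,10,0,0,0,0,60],[0,10,0,0,0,0,60],[0,0,0,0,0,0,60]]}}

```text
t: 10.25
eef_pos: [478.6, 271.6, 344.8]
tcp_rot: [3.137, -0.52, -0.01]
ft_force: [0.5, -0.9, 0.4]
opening: 0.631
grip_force: 0.0
```

Run:
```python
from h import *
st=env.state(); print(st["eef_pos"],st["tcp_rot"],st["joints"])
Rt=R.from_euler('xyz',st["tcp_rot"]); g=st["eef_pos"]+Rt.apply([0,0,59]); print("grasp pt",g,Rt.as_matrix()[:,2])
for tgt in([548,272,221],): print("tool delta",Rt.inv().apply(np.array(tgt)-g).round(1))
s=look("scene");P,c,u,v=cloud(s)
m=(abs(P[:,0]-557)<22)&(abs(P[:,1]-270)<20)&(c.max(1)<60)&(P[:,2]>200)&(P[:,2]<240);print(m.sum(),P[m].mean(0))
cv2.imwrite("pics/c6.png",cv2.resize(s["color"][120:240,390:550],(800,600),interpolation=cv2.INTER_CUBIC)[:,:,::-1])
```

```text
[478.57389656 271.58479645 344.81019223] [ 3.13685808 -0.52021651 -0.0104164 ] [ 0.48062436  0.23881295  1.88780033 -0.43981176  0.59475776  2.37734536]
grasp pt [507.89608041 271.         293.6157829 ] [ 0.49698617 -0.0099118  -0.86770185]
tool delta [-1.3 -1.8 82.9]
154 [556.57734137 268.89858121 221.99823066]
```

View pics/c6.png

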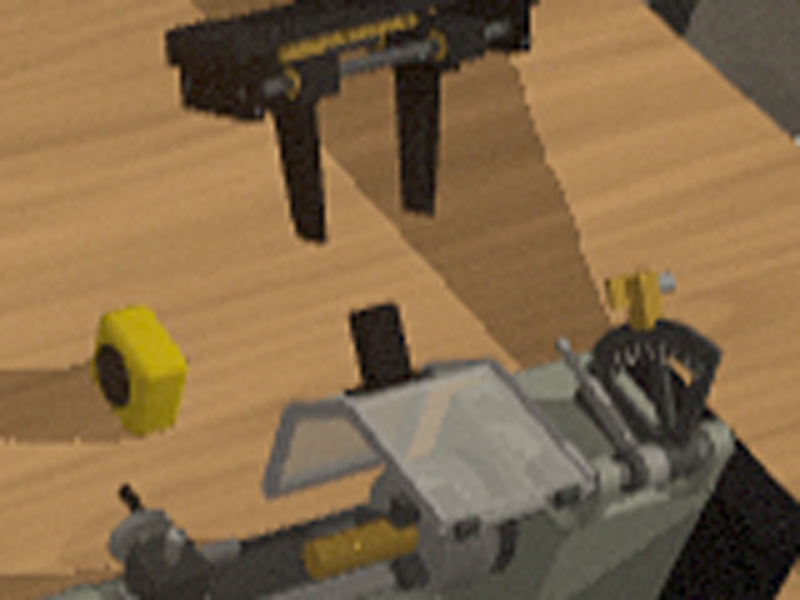

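The open fingers (crop px 310,240 and 418,215) straddle the grip's line (380,345). Advance along the tool axis and close.

Request:
{"name": "jog_arm", "arguments": {"motion": [[0,0,0,0,0,25,60],[0,0,0,-1,0,25,60],[0,0,0,0,0,20,55],[0,0,0,0,0,11,50],[0,0,0,0,0,0,15],[0,0,0,0,0,0,15],[0,0,0,0,0,0,15],[0,0,0,0,0,0,15],[0,0,0,0,0,0,15]]}}

```text
t: 11.42
eef_pos: [518.8, 274.0, 275.5]
tcp_rot: [-3.134, -0.527, -0.013]
ft_force: [-0.3, 27.4, -5.6]
opening: 0.251
grip_force: 30.0
```

```bash
cat > arc.py <<'E'
import numpy as np,sys
# rigid rotation of tool about the guard hinge, rows of dth deg; hinge from grasp point: angle a0=asin(6/126)
from h import *
st=env.state(); Rt=R.from_euler('xyz',st["tcp_rot"]); g=st["eef_pos"]+Rt.apply([0,0,59]); print("grasp",g.round(1))
h=np.array([674.,0,215.])  # hinge x,z
w=g-h; w[1]=0; print("r",np.hypot(w[0],w[2]),"angle",np.arctan2(w[2],-w[0])-np.arcsin(6/126))
d=float(sys.argv[1]); yaw=-.01
ax=np.array([-np.sin(yaw),np.cos(yaw),0])  # hinge y axis
# +rot about y takes -x toward +z
Q=R.from_rotvec(ax*np.radians(d)); r=st["eef_pos"]-[674+ (st["eef_pos"][1]-272)*0.01,st["eef_pos"][1],215]
dt=Q.apply(r)-r
print("row: turn",np.degrees((Rt.inv()*Q*Rt).as_rotvec()).round(2),"shift",Rt.inv().apply(dt).round(2))
E
python3 arc.py 2
```

```text
grasp [548.5 274.  224.5]
r 125.89818743623859 angle 0.027666962366647167
row: turn [-0.01 -2.    0.01] shift [ 4.61 -0.03 -3.54]
```

Gripped. I'll relieve the sideways bias (tool y -3.5), then start the arc about the hinge.

Request:
{"name": "jog_arm", "arguments": {"motion": [[0,0,0,0,-2,0,15],[0,0,0,0,-1.5,0,15],[0,-2,0,4.6,0,-3.5,15],[0,-2,0,4.6,0,-3.5,15],[0,-2,0,4.6,0,-3.5,15],[0,-2,0,4.6,0,-3.5,15],[0,-2,0,4.6,0,-3.5,15],[0,0,0,0,0,0,15]]}}

```text
t: 12.42
eef_pos: [531.5, 274.4, 300.7]
tcp_rot: [-3.14, -0.348, -0.014]
ft_force: [-2.2, 5.9, -2.4]
opening: 0.249
grip_force: 30.0
```

```bash
python3 arc.py 2
```

```text
grasp [551.6 274.2 245.2]
r 126.06198947118169 angle 0.194499230218018
row: turn [-0.01 -2.   -0.  ] shift [ 4.57 -0.02 -3.58]
```

Request:
{"name": "jog_arm", "arguments": {"motion": [[0,-2,0,4.6,0,-3.6,15],[0,-2,0,4.6,0,-3.6,15],[0,-2,0,4.6,0,-3.6,15],[0,-2,0,4.6,0,-3.6,15],[0,-2,0,4.6,0,-3.6,15],[0,-2,0,4.6,0,-3.6,15],[0,-2,0,4.6,0,-3.6,15],[0,-2,0,4.6,0,-3.6,15],[0,0,0,0,0,0,15]]}}

```text
t: 13.55
eef_pos: [560.5, 274.0, 336.6]
tcp_rot: [-3.14, -0.068, -0.014]
ft_force: [-4.6, 5.5, -2.1]
opening: 0.253
grip_force: 30.0
```

```bash
python3 arc.py 1
python3 - <<'E'
from h import *
s=look("scene")
cv2.imwrite("pics/c7.png",cv2.resize(s["color"][165:205,490:540],(750,600),interpolation=cv2.INTER_CUBIC)[:,:,::-1])
E
```

```text
grasp [564.4 274.  277.7]
r 126.22786367998219 angle 0.472092217365188
row: turn [-0. -1.  0.] shift [ 2.27 -0.01 -1.81]
```

View pics/c7.png

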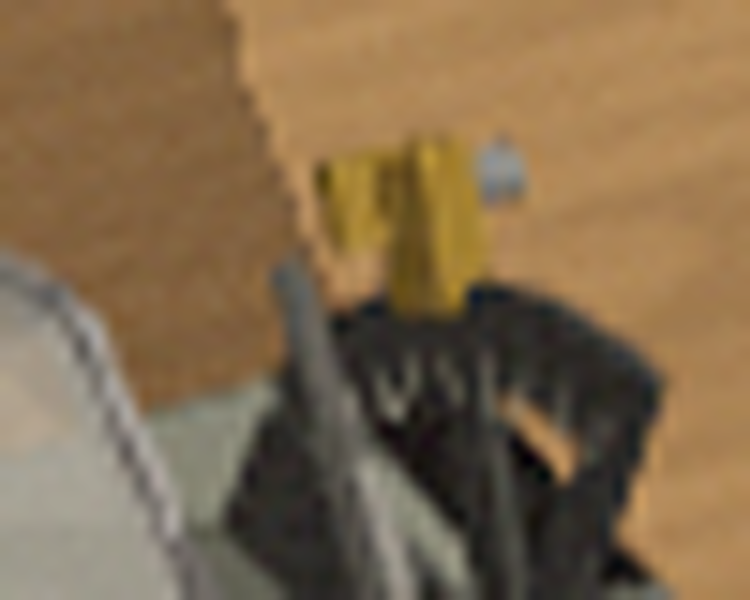

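Pointer tip is at scene (509.1,182.9). The brass finger hangs above and right of it, with its inner point near (513,181.5). I'll fit the pointer's arc in the picture to predict the angle at the index.

```bash
cat > fit.py <<'E'
from h import *
from scipy.optimize import least_squares
import sys
s=look("scene"); K=s
obs=eval(sys.argv[1]); idx=eval(sys.argv[2])
yaw=-.012
def tip(p,th):
    hx,y,p0=p; a=p0+th; return [hx-84*np.cos(a),y,215+84*np.sin(a)]
def res(p):
    r=[]
    for th,u,v in obs: r+=list((w2pix(s,tip(p,th))[0]-[u,v])/0.5)
    return r+[(p[0]-674)/4,(p[1]-357)/3]
f=least_squares(res,[674,357,.1]); print(f.x.round(3),np.round(f.fun,2))
for th in np.arange(.4,1.0,.04): 
    q=w2pix(s,tip(f.x,th))[0]; print(th.round(2),q.round(1),np.hypot(*(q-idx)).round(2))
E
python3 fit.py "[(0,502.6,188.8),(.46,509.1,182.9)]" "[513,181.5]"
```

```text
[6.78858e+02 3.57243e+02 1.28000e-01] [-0.69  0.44  0.49 -0.89  1.21  0.08]
0.4 [508.2 183. ] 5.0
0.44 [509.  182.6] 4.18
0.48 [509.7 182.3] 3.37
0.52 [510.5 182. ] 2.55
0.56 [511.3 181.8] 1.72
0.6 [512.1 181.6] 0.88
0.64 [513.  181.5] 0.05
0.68 [513.8 181.4] 0.82
0.72 [514.7 181.4] 1.69
0.76 [515.6 181.4] 2.56
0.8 [516.5 181.4] 3.45
0.84 [517.4 181.6] 4.36
0.88 [518.3 181.7] 5.27
0.92 [519.2 182. ] 6.21
0.96 [520.1 182.2] 7.16
```

Request:
{"name": "jog_arm", "arguments": {"motion": [[0,-1,0,2.3,0,-1.8,15],[0,-1,0,2.3,0,-1.8,15],[0,-1,0,2.3,0,-1.8,15],[0,-1,0,2.3,0,-1.8,15],[0,-1,0,2.3,0,-1.8,15],[0,-1,0,2.3,0,-1.8,15],[0,-1,0,2.3,0,-1.8,15],[0,0,0,0,0,0,15]]}}

```text
t: 14.65
eef_pos: [576.1, 273.8, 349.5]
tcp_rot: [-3.141, 0.055, -0.013]
ft_force: [-6.0, 5.0, -0.1]
opening: 0.248
grip_force: 30.0
```

```bash
python3 arc.py 1
cat > asc.py <<'E'
from h import *
s=look("scene"); np.save("last.npy",s["color"])
for v in range(172,192):
    print(v,' '.join('%3d/%3d'%(s["color"][v,u,0],s["color"][v,u,2]) for u in range(506,520)))
E
python3 asc.py
```

```text
grasp [572.8 273.9 290.6]
r 126.28279533650779 angle 0.5939944460922033
row: turn [-0. -1.  0.] shift [ 2.27 -0.01 -1.82]
172 128/ 60 170/ 84 179/ 89 179/ 91 177/ 90 177/ 86 177/ 85 176/ 85 177/ 91 173/ 86 175/ 89 172/ 85 173/ 90 175/ 89
173 130/ 63 127/ 60 183/ 95 178/ 93 176/ 90 176/ 89 176/ 89 177/ 94 173/ 85 177/ 91 173/ 89 163/ 77 167/ 79 162/ 76
174 131/ 63 124/ 59 179/ 90 172/ 85 174/ 89 174/ 86 171/ 84 170/ 80 170/ 82 171/ 77 169/ 79 141/ 54 163/ 58 146/ 56
175 131/ 65 128/ 61 161/ 77 176/ 90 175/ 87 156/ 76 164/ 68 162/ 63 160/ 57 141/ 38 134/ 42 116/ 35 183/ 58 162/ 49
176 133/ 66 130/ 62 127/ 59 180/ 90 178/ 90  92/ 22 165/ 45 166/ 50 164/ 51 110/ 32 106/ 33  98/ 29 160/ 45 162/ 48
177 131/ 62 125/ 58 126/ 61 164/ 79 182/ 92  99/ 31 160/ 49 164/ 44 165/ 54 114/ 28 110/ 29  99/ 34 150/ 46 165/ 51
178 130/ 63 128/ 63 129/ 64 127/ 64 183/ 95 123/ 49 142/ 43 170/ 55 167/ 51 113/ 38 114/ 35 101/ 37 133/ 39 167/ 51
179 127/ 55 132/ 66 128/ 57 131/ 65 185/ 93 141/ 59 130/ 40 166/ 56 164/ 48 137/ 46 113/ 34  97/ 23 124/ 40 167/ 53
180 130/ 63 128/ 60 131/ 62 125/ 60 169/ 85 148/ 6
[... 641 characters left out ...]
/ 36
186 123/ 54 128/ 64 125/ 61 130/ 64 117/ 53  74/ 68 138/124  91/ 80  41/ 35  39/ 41  45/ 29  55/ 37  51/ 33  62/ 38
187 123/ 56 126/ 57 127/ 59 122/ 61  72/ 41  60/ 52  92/ 78 105/ 91  45/ 42  45/ 36  45/ 40  46/ 40  39/ 32  41/ 33
188 128/ 63 130/ 60 128/ 61  76/ 48  38/ 34  63/ 55  89/ 78 101/ 91  67/ 59  35/ 31  41/ 34  56/ 48  42/ 38  61/ 51
189 128/ 59 122/ 64  99/ 55  46/ 41  43/ 35  46/ 43  81/ 74 102/ 89  75/ 66  55/ 48  42/ 38  91/ 77  40/ 36  78/ 63
190 131/ 82 125/ 98  78/ 58  44/ 37  46/ 42  47/ 34  82/ 71 102/ 90  95/ 83  86/ 75  40/ 33  98/ 79  42/ 36  53/ 46
191 133/119 138/122  85/ 75  47/ 37  45/ 39  40/ 34  70/ 64  95/ 85 100/ 92  98/ 82  90/ 74  72/ 55  42/ 28  34/ 32
```

Run:
```python
from h import *
s=look("scene");t=look("top")
for us,vs,n in(((512,513,514),(176,177),"fing top"),((512,513,514),(178,179),"fing mid"),((512,513,514),(180,),"fing low"),((511,512),(182,183),"ptr tip"),((511,512),(184,185),"ptr"),((512,513),(188,190),"ptr low")):
    uu,vv=np.meshgrid(us,vs); Q=pix2w(s,uu.ravel(),vv.ravel()); w=Q-[676,0,215]
    print(n,np.median(Q,0).round(1),Q.std(0).round(1),"r,ang",np.median(np.hypot(w[:,0],w[:,2])).round(1),np.median(np.arctan2(w[:,2],-w[:,0])).round(3))
q=w2pix(t,[[617,357,274]])[0];print(q)
c=t["color"]; z=t["z_map"]
for v in range(180,199): print(v,' '.join('%3d/%3d'%(c[v,u,0],c[v,u,2]) for u in range(114,130)))
```

```text
fing top [614.5 354.7 288.3] [1.3 2.7 1.6] r,ang 95.6 0.876
fing mid [616.3 354.3 283.5] [1.8 2.4 1.5] r,ang 89.9 0.856
fing low [620.3 352.4 282.2] [0.7 3.5 1.7] r,ang 87.0 0.882
ptr tip [618.7 353.3 272.6] [1.6 3.2 2.3] r,ang 80.6 0.783
ptr [622.8 351.4 268.5] [0.9 0.9 1.4] r,ang 75.5 0.788
ptr low [631.9 351.  260.2] [1.3 1.3 2.8] r,ang 63.7 0.785
[125.75820679 189.60113834]
180 101/ 72 101/ 72 100/ 71 100/ 70 100/ 71  98/ 69  98/ 70  96/ 68  97/ 69  96/ 68  95/ 67  95/ 67  95/ 67  93/ 65  93/ 66  93/ 65
181  99/ 70  99/ 70  98/ 70  97/ 69  97/ 69  96/ 68  96/ 67  96/ 67  95/ 66  94/ 66  93/ 66  94/ 66  93/ 65  92/ 64  92/ 64  91/ 63
182  98/ 69  97/ 68  96/ 67  96/ 68  94/ 66  95/ 67  94/ 67  94/ 66  93/ 66  92/ 64  91/ 63  92/ 64  92/ 64  90/ 63  90/ 62  89/ 62
183  95/ 68  96/ 68  94/ 66  94/ 66  94/ 66  92/ 65  92/ 65  91/ 64  91/ 63  91/ 63  90/ 62  89/ 62  89/ 61  89/ 62  88/ 61  87/ 60
184  92/ 65  92/ 65  92/ 65  92/ 64  90/ 63  91/ 63  91/ 63  89/ 62  89/ 62  88/ 61  88/ 61  88/ 60  87/ 61  85/ 59  86/ 60  85/ 59
185  91/ 63  91/ 64  90/ 63  89/ 62  89/ 62  89/ 62  88/ 61
[... 1088 characters left out ...]
  71/ 49  71/ 48  71/ 50  70/ 48  70/ 49
194  74/ 51  74/ 51  74/ 51  73/ 50  72/ 50  73/ 52  72/ 49  71/ 49  71/ 49  71/ 49  71/ 49  70/ 48  71/ 50  70/ 48  69/ 48  70/ 48
195  73/ 51  72/ 50  72/ 51  72/ 49  71/ 49  71/ 50  70/ 48  70/ 48  71/ 49  70/ 48  70/ 49  69/ 47  68/ 48  68/ 47  67/ 46  67/ 44
196  73/ 51  71/ 49  71/ 48  70/ 49  70/ 49  70/ 48  69/ 47  69/ 47  69/ 48  68/ 47  68/ 47  67/ 47  67/ 46  66/ 46  66/ 45  66/ 45
197  70/ 49  70/ 48  70/ 49  70/ 48  69/ 48  69/ 48  68/ 47  68/ 47  67/ 46  67/ 46  66/ 46  65/ 44  66/ 46  65/ 45  63/ 43  62/ 43
198  69/ 47  69/ 48  68/ 46  68/ 47  67/ 46  67/ 47  66/ 45  66/ 46  65/ 45  64/ 44  64/ 45  63/ 43  63/ 44  61/ 42  62/ 42  61/ 42
```

Request:
{"name": "jog_arm", "arguments": {"motion": [[0,-1,0,2.3,0,-1.8,15],[0,-1,0,2.3,0,-1.8,15],[0,-1,0,2.3,0,-1.8,15],[0,0,0,0,0,0,15],[0,0,0,0,0,0,15]]}}

```text
t: 15.42
eef_pos: [583.2, 273.7, 354.4]
tcp_rot: [-3.141, 0.107, -0.013]
ft_force: [-6.6, 3.8, -1.8]
opening: 0.249
grip_force: 30.0
```

```bash
python3 arc.py 1
python3 - <<'E'
from h import *
ims=[]; Z=[]
for k in range(6): s=look("scene"); ims.append(s["color"].astype(float)); Z.append(s["z_map"])
c=np.mean(ims,0); s["z_map"]=np.median(Z,0)
np.savez("avg64.npz",c=c,z=s["z_map"])
for v in range(174,188): print(v,' '.join('%3d/%3d'%(c[v,u,0],c[v,u,2]) for u in range(508,519)))
P=lambda u,v:pix2w(s,u,v)[0]-[676,0,215]
for v in range(175,190):
    print(v,' '.join('%d:%.0f,%.0f,%.2f'%(u,P(u,v)[1],np.hypot(P(u,v)[0],P(u,v)[2]),np.arctan2(P(u,v)[2],-P(u,v)[0])) for u in range(510,517)))
cv2.imwrite("pics/c8.png",cv2.resize(c[168:198,498:538].astype(np.uint8),(800,600),interpolation=cv2.INTER_CUBIC)[:,:,::-1])
E
```

```text
grasp [576.9 273.9 295.8]
r 126.33408023334819 angle 0.6460505709767307
row: turn [-0. -1.  0.] shift [ 2.27 -0.01 -1.82]
174 179/ 91 173/ 86 172/ 85 174/ 88 170/ 84 170/ 81 171/ 84 171/ 79 168/ 79 141/ 57 166/ 64
175 164/ 79 175/ 88 174/ 87 155/ 74 163/ 69 160/ 61 160/ 54 141/ 39 132/ 38 116/ 33 184/ 61
176 125/ 59 178/ 88 177/ 89  91/ 24 166/ 47 166/ 55 166/ 52 109/ 34 108/ 32  98/ 32 162/ 50
177 125/ 60 163/ 81 181/ 93  99/ 32 159/ 48 166/ 54 166/ 53 113/ 33 113/ 34  98/ 33 149/ 47
178 127/ 61 126/ 61 183/ 94 124/ 48 142/ 43 167/ 52 166/ 53 113/ 36 114/ 32  98/ 30 134/ 42
179 130/ 61 130/ 63 184/ 95 140/ 59 129/ 37 166/ 52 165/ 51 135/ 42 115/ 35 100/ 31 123/ 38
180 129/ 62 127/ 60 168/ 82 147/ 65 125/ 37 167/ 52 165/ 47 165/ 54 111/ 31 102/ 32 117/ 38
181 127/ 62 126/ 59 125/ 59 153/ 77 102/ 45 151/ 58 175/ 72 150/ 58 101/ 28 100/ 29 109/ 34
182 129/ 63 132/ 63 133/ 63 126/ 77  93/ 82 120/101 182/ 94 143/ 67  96/ 30 100/ 29 102/ 31
183 136/ 66 134/ 65 137/ 64 105/ 66 108/100 141/131 161/ 96 140/ 68 101/ 28 101/ 30  99/ 30
184 133/ 64 131/ 62 129/ 59 108/ 64 104/ 92 144/130 146/10
[... 1401 characters left out ...]
,340,-0.69 511:601,339,-0.69 512:351,77,0.83 513:353,76,0.85 514:611,337,-0.70 515:372,73,0.60 516:364,73,0.80
185 510:597,341,-0.70 511:598,337,-0.70 512:351,74,0.82 513:353,74,0.83 514:356,73,0.84 515:369,71,0.64 516:364,71,0.79
186 510:592,335,-0.70 511:594,332,-0.71 512:350,72,0.81 513:353,71,0.83 514:356,70,0.82 515:370,68,0.61 516:370,68,0.66
187 510:590,333,-0.71 511:370,72,0.37 512:351,69,0.80 513:351,69,0.84 514:354,68,0.85 515:369,66,0.60 516:369,65,0.65
188 510:368,71,0.32 511:370,70,0.33 512:351,66,0.78 513:350,66,0.85 514:354,65,0.83 515:370,64,0.57 516:370,63,0.63
189 510:370,70,0.27 511:370,68,0.31 512:371,66,0.34 513:351,64,0.83 514:353,63,0.84 515:370,61,0.55 516:369,60,0.62
```

View pics/c8.png

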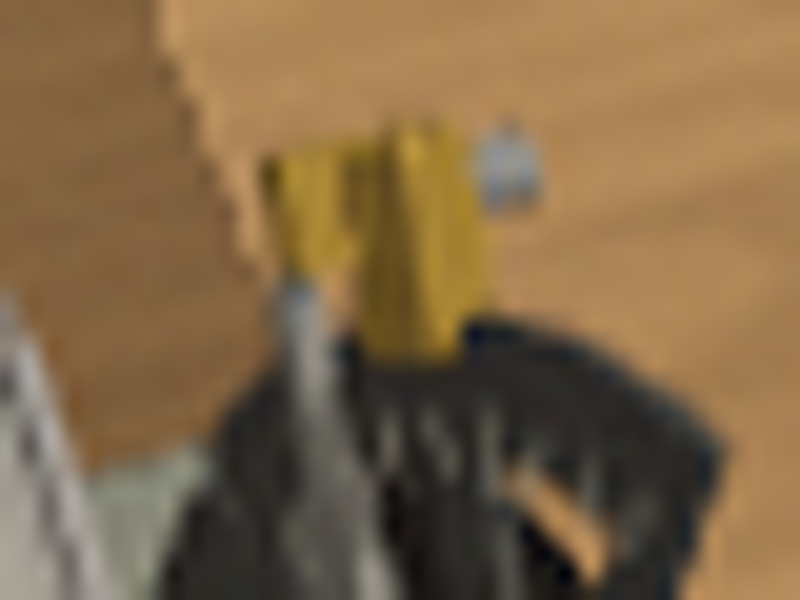

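The pointer tip (crop 297,290) sits right under the brass finger's point (306,275). Averaged depth puts it about 0.02–0.025 rad short, so I'll do one small step.

Request:
{"name": "jog_arm", "arguments": {"motion": [[0,-0.65,0,1.5,0,-1.2,15],[0,-0.65,0,1.5,0,-1.2,15],[0,0,0,0,0,0,15],[0,0,0,0,0,0,15],[0,0,0,0,0,0,15]]}}

```text
t: 16.35
eef_pos: [586.4, 273.7, 356.5]
tcp_rot: [-3.141, 0.13, -0.013]
ft_force: [-5.7, 4.9, -0.6]
opening: 0.249
grip_force: 30.0
```

```bash
python3 arc.py 1
python3 - <<'E'
from h import *
ims=[]; Z=[]
for k in range(10): s=look("scene"); ims.append(s["color"].astype(float)); Z.append(s["z_map"])
c=np.mean(ims,0); s["z_map"]=np.median(Z,0)
for v in range(178,187): print(v,' '.join('%3d/%3d'%(c[v,u,0],c[v,u,2]) for u in range(509,519)))
P=lambda u,v:pix2w(s,u,v)[0]-[676,0,215]
for v in range(176,190):
    print(v,' '.join('%d:%.0f,%.0f,%.3f'%(u,P(u,v)[1],np.hypot(P(u,v)[0],P(u,v)[2]),np.arctan2(P(u,v)[2],-P(u,v)[0])) for u in range(511,516)))
P,cc,u,v=cloud(s); m=(abs(P[:,0]-610)<50)&(abs(P[:,1]+405)<95)&(P[:,2]>95)&(P[:,2]<235)
print(m.sum(),np.percentile(P[m],[2,50,98],axis=0).round(0).tolist())
E
```

```text
grasp [578.8 273.8 298. ]
r 126.32393780007813 angle 0.6691107966892602
row: turn [-0. -1.  0.] shift [ 2.27 -0.01 -1.82]
178 125/ 60 183/ 95 125/ 49 142/ 43 167/ 53 166/ 53 111/ 33 116/ 35  99/ 32 133/ 41
179 128/ 60 184/ 94 141/ 61 129/ 39 166/ 52 165/ 51 136/ 41 114/ 36 101/ 32 122/ 38
180 127/ 60 167/ 82 146/ 64 125/ 37 166/ 49 166/ 49 164/ 54 112/ 37 103/ 32 118/ 36
181 127/ 60 125/ 60 161/ 79 106/ 50 159/ 77 165/ 80 150/ 58 102/ 29 101/ 33 109/ 33
182 132/ 64 133/ 63 155/ 80  86/ 72 144/119 164/114 142/ 63  95/ 27 102/ 32 101/ 29
183 134/ 64 134/ 63 137/ 65  72/ 69 140/129 159/114 139/ 66 103/ 30 100/ 29 100/ 29
184 131/ 61 129/ 61 131/ 60  81/ 69 137/124 150/124  94/ 54 105/ 30 102/ 31 101/ 31
185 125/ 58 127/ 60 117/ 55  82/ 63 122/110 146/133  46/ 43  80/ 31  93/ 31  94/ 31
186 127/ 60 119/ 60  71/ 42  58/ 52 113/100 148/133  66/ 59  46/ 35  54/ 34  53/ 36
176 511:351,98,0.845 512:352,98,0.871 513:355,97,0.869 514:358,96,0.876 515:360,95,0.879
177 511:352,95,0.829 512:352,95,0.859 513:356,94,0.852 514:358,94,0.871 515:362,92,0.850
178 511:351,93,0.829 512:352,92,0.852 513:35
[... 420 characters left out ...]
03,342,-0.683 512:352,79,0.819 513:353,79,0.848 514:356,78,0.849 515:618,341,-0.694
184 511:602,341,-0.692 512:351,77,0.825 513:352,76,0.852 514:355,76,0.861 515:371,73,0.619
185 511:598,336,-0.699 512:351,74,0.811 513:351,74,0.862 514:355,73,0.856 515:369,71,0.634
186 511:596,335,-0.708 512:351,72,0.809 513:350,72,0.876 514:355,71,0.847 515:369,68,0.621
187 511:369,71,0.381 512:369,70,0.429 513:351,69,0.856 514:354,68,0.855 515:369,66,0.610
188 511:370,70,0.339 512:370,68,0.399 513:351,66,0.836 514:353,66,0.852 515:356,65,0.865
189 511:368,67,0.344 512:369,65,0.376 513:351,64,0.824 514:352,63,0.864 515:355,62,0.860
1148 [[585.0, -488.0, 99.0], [613.0, -414.0, 177.0], [634.0, -338.0, 219.0]]
```

The pointer's rear face is at 0.855 rad and the index's at about 0.863, and their left edges are in line. The lid is still on its stop. Handing in.

```bash
python3 -c "
from cell import env
print(env.job_done())"
```

```text
the job is handed in; nothing more can be done
None
```

I opened the grey electrics box's lid onto its stop, then lifted the chuck guard by its grip to the brass index. I handed the job in with the arm still holding the guard, its pointer within about 0.01 rad of the index by camera; no verdict came back.

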